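Lay out the fan painter's desk from the stack

ROBOT

A 7-joint arm with a two-finger parallel gripper is mounted at the origin on the work surface. World frame = base frame: x ahead of the robot, y to its left, z up, the work surface at z = 0. Lengths are in m, angles in rad, forces in N, time in s.
With the tool pointing down it reaches from about 0.35 to 0.9 m from the base axis. Payload 8.1 kg.
Tool frame: the origin (TCP) lies on the centre line of the jaws, within the pads' length; the fingertips stand arm.tips_ahead ahead of it and the grasp point (between the pads) lies 8 mm behind it (arm.tips_ahead is the distance from the TCP to the fingertips, in m); z points along the fingers, y is the direction in which the jaws open and shut (so a half turn about z gives the same grasp; the last joint's range is limited). The gripper opens to 92 mm and grips with 3 to 60 N. Pads are 19 mm wide; open, the fingers measure 130 mm over their backs; the gripper's body (75 mm by 190 mm) begins 47 mm behind the grasp point.
Start: joints at [-1.429, 0.434, 0.025, 1.573, -0.012, 1.134, -0.075], TCP at [0.152, 0.606, 0.238] pointing down, gripper open.
Joint ranges: [-2.62, 2.62], [-0.44, 2.09], [-1.27, 1.32], [0.08, 2.57], [-1.32, 4.46], [0.12, 2], [-2.74, 2.74]. Speed limits (rad/s): [2.22, 2.22, 3.01, 3.01, 3.14, 3.14, 3.14].

INTERFACE

Orientations are given as a rotation vector (axis times angle).
In Python, from cell import arm gives the robot as it stands. The module is installed in compiled form; this text tells all that it offers.
- The arm moves only by the tool jog_arm, never from a script. Its argument "moves" is a list of rows, each an object with "twist": the turn, a rotation vector about the tool's x, y, z in units of 10 degrees (1.0 is 10 degrees), a list of three; "xyz": the shift along the tool's x, y, z in units of 60 mm (1.0 is 60 mm), a list of three; "grip": the closure, from -1 (fully open) to 1 (shut). A call has 1 to 5 rows; each row is the pose to reach, as a shift and turn from the pose commanded when the call began, along the tool's axes at that moment; what a row does not reach only later rows make up. A row lasts 1/8 s, in which the tool goes at most 62.5 mm and 10.7 degrees, less where a joint would pass 70% of its speed; a pose out of reach is approached as far as the arm can. A call with a gripper value outside its range is refused whole. The fingers move at their own pace and stop on an object; "force" is the grip in N (left out, the last holds). Time passes only in rows, so rows that repeat a pose let the fingers close. It gives the time, the measured TCP pose, the force and the opening at its end, in the units of the state.
- arm.observe(): the state, without advancing time (a new reading comes with each control period).
- arm.get_image(name): name is "side" or "top" or "wrist"; returns the picture (480x640x3 uint8, blue, green, red); there is no depth.
- arm.camera_params(name): a dict with "mtx" (3x3 intrinsics, pixels), "T" (4x4, takes a point from camera to world coordinates); the wrist camera has in their place "T_tool_cam" (4x4, takes a point from camera to tool coordinates, whose origin is the TCP and whose axes are the flange's). Camera axes: x right, y down, z forward; pixel columns grow to the right and rows downward; lengths in m; the calibration is good to about 2 mm. A picture is of the moment at which its call begins: read the wrist's pose just before it. camera_params takes no time and is no camera call.
- arm.sign_off(): hands the job in, once; it reports no verdict.
The state is a dict: "clock": time; "joints": joint angles; "dq": joint speeds; "joint_efforts": joint torques, N m; "position": TCP position; "ee_rot": TCP orientation; "force": force on the tool from outside, world axes, zero at the start; "ft_torque": the same for the moment, N m; "width": opening from 0.0 (shut) to 1.0 (fully open).
Only numpy, scipy, OpenCV 4.12 (cv2) and the standard library are available. Lean on these libraries where they do the work, as an engineer would, in place of code of your own. Each camera call takes 0.05 s, during which the arm holds its last target. There are 200 camera calls.

TASK

The painting things are stacked on the fan box. Take the stack apart and set each thing on its own place, flat and inside the rim: the fan box in the long tray, the inkstone in the shorter tray, the round paste pot upright in the round tray and the stone seal upright in the small square tray. Set them down gently without dropping them, and leave the ink bottle and the brush rest where they stand.

Things in the scene. Friction and masses are not known exactly. Their poses are not given: they have to be found in the camera images.
- fan_box: Closed dark blue fan box with an ivory band near its +x end, a solid rigid block 210 (x) x 54 (y) x 30 (z) mm, about 0.25 kg. It lies on the table and the stack stands on it. Origin: centre of the underside; x along its length, z up.
- inkstone: Black slate inkstone, a solid flat slab 110 (x) x 62 (y) x 26 (z) mm, about 0.42 kg, at the start lying on the middle of the fan box, lengthwise, so it overhangs the box by about 4 mm on each side. Origin: centre of the underside; x along its length, z up.
- paste_pot: Round white porcelain seal-paste pot with a blue line, closed (lid does not come off), 46 mm diameter, 32 mm high, straight sides from 3 to 28 mm height, about 0.09 kg. At the start it stands on one half of the inkstone, beside the seal (centres about 56 mm apart along the inkstone; either may be at either end). Origin: centre of the underside; z up.
- seal: Pale marble stone seal without marks, a square upright block 24 x 24 mm, 46 mm high (the top 4 mm is narrower), about 0.075 kg. At the start it stands upright on the other half of the inkstone. Origin: centre of the underside; z up, x and y square to its sides.
- box_tray: Long low bamboo tray for the fan box, rectangular, inside 230 (x) x 74 (y) mm. Its floor is 4 mm above the table and its rim 6 mm wide, rising 4 mm above that floor (8 mm above the table). Origin: centre of the underside, at table height; z up. Fixed to the table.
- inkstone_tray: Shorter low bamboo tray for the inkstone, rectangular, inside 130 (x) x 82 (y) mm. Its floor is 4 mm above the table and its rim 6 mm wide, rising 4 mm above that floor (8 mm above the table). Origin: centre of the underside, at table height; z up. Fixed to the table.
- pot_tray: Round low bamboo tray for the paste pot, inside diameter 66 mm. Its floor is 4 mm above the table and its rim 6 mm wide, rising 4 mm above that floor (8 mm above the table). Origin: centre of the underside, at table height; z up. Fixed to the table.
- seal_tray: Small square low bamboo tray for the seal, inside 46 x 46 mm, x and y square to its sides. Its floor is 4 mm above the table and its rim 6 mm wide, rising 4 mm above that floor (8 mm above the table). Origin: centre of the underside, at table height; z up. Fixed to the table.
- ink_bottle: Bystander: round amber glass ink bottle with a black cap, 38 mm diameter, 56 mm high, loose. Origin: centre of the underside. Leave it alone.
- brush_rest: Bystander: blue ceramic brush rest shaped like a row of four peaks, 100 (x) x 26 (y) mm, 52 mm high at most, loose. Origin: centre of the underside. Leave it alone.
Things that resemble listed ones, but are neither listed nor needed, are in the scene too. There is more than one size of the seal; the one meant has the size given above.

How it is judged:
By the outcome, as a careful person would: the job done as asked, in the order asked, and still so for the second after the job is handed in, with the robot touching nothing.
It also fails if it takes over 128 s, if anything falls off the work surface, if the arm or the gripper's body presses on something with over 40 N, if the wrist force passes 120 N, or if a joint passes its speed limit or range.

## Working session

There is one attempt and no reset: what is moved stays moved. The work goes in short steps, Python scripts to look and compute and a tool call to move; the robot and the scene stay as the last step left them, time stands still between calls to the robot, and variables do not carry over. Pictures are saved under pics/ and viewed, about 12 in all and at most 16, crops included, and the job is handed in when it is done.

Besides the shell and the picture viewer there is one more tool, called after "Emit:" by a JSON object that holds its "name" and its "arguments", one argument or row to a line. jog_arm: Moves the arm, as the interface text tells. Its arguments: {"type":"object","properties":{"moves":{"type":"array","items":{"type":"object","properties":{"twist":{"type":"array","items":{"type":"number"}},"xyz":{"type":"array","items":{"type":"number"}},"grip":{"type":"number"}}}},"force":{"type":"number"}},"required":["moves"]}

```bash
mkdir -p pics
cat > h.py <<'E'
import numpy as np, cv2
from cell import arm
from scipy.spatial.transform import Rotation as R
def cam(name):
    p=arm.camera_params(name); K=np.array(p["mtx"])
    if "T" in p: return K,np.array(p["T"])
    s=arm.observe(); T=np.eye(4); T[:3,:3]=R.from_rotvec(s["ee_rot"]).as_matrix(); T[:3,3]=s["position"]
    return K,T@np.array(p["T_tool_cam"])
def ray(name,uv,KT=None):
    K,T=KT or cam(name); d=T[:3,:3]@np.linalg.solve(K,[uv[0],uv[1],1.]); return T[:3,3],d
def atz(name,uv,z,KT=None):
    o,d=ray(name,uv,KT); return o+d*(z-o[2])/d[2]
def proj(name,P,KT=None):
    K,T=KT or cam(name); c=np.linalg.inv(T)@np.r_[P,1]; q=K@c[:3]; return q[:2]/q[2]
def tri(rays):
    A=np.zeros((3,3));b=np.zeros(3)
    for o,d in rays:
        d=d/np.linalg.norm(d);M=np.eye(3)-np.outer(d,d);A+=M;b+=M@o
    return np.linalg.solve(A,b)
E
python3 - <<'E'
from h import *
np.set_printoptions(precision=4,suppress=True)
for n in("top","side","wrist"):
    KT=cam(n);cv2.imwrite(f"pics/{n}0.png",arm.get_image(n));print(n,KT)
print(arm.observe(),arm.tips_ahead)
print(R.from_rotvec(arm.observe()["ee_rot"]).as_matrix())
E
```

```text
top (array([[458.3117,   0.    , 322.3622],
       [  0.    , 458.3117, 244.8592],
       [  0.    ,   0.    ,   1.    ]]), array([[-0.0293, -0.9702,  0.2405,  0.3543],
       [-0.9996,  0.0282, -0.008 , -0.0371],
       [ 0.001 , -0.2407, -0.9706,  0.8225],
       [ 0.    ,  0.    ,  0.    ,  1.    ]]))
side (array([[435.708 ,   0.    , 314.2814],
       [  0.    , 435.708 , 241.652 ],
       [  0.    ,   0.    ,   1.    ]]), array([[-0.9623, -0.1694,  0.2129,  0.3462],
       [-0.272 ,  0.5838, -0.765 ,  0.639 ],
       [ 0.0053, -0.794 , -0.6078,  0.5907],
       [ 0.    ,  0.    ,  0.    ,  1.    ]]))
wrist (array([[365.0256,   0.    , 324.6032],
       [  0.    , 365.0256, 237.0522],
       [  0.    ,   0.    ,   1.    ]]), array([[ 0.2416,  0.9408,  0.2379,  0.0882],
       [ 0.9704, -0.2342, -0.0595,  0.6227],
       [-0.0002,  0.2452, -0.9695,  0.3849],
       [ 0.    ,  0.    ,  0.    ,  1.    ]]))
{'clock': 0.15, 'joints': array([-1.4286,  0.4351,  0.025 ,  1.5739, -0.0116,  1.134 , -0.0751]), 'dq': array([-0.0002, -0.0027, -0.0001, -0.0043,  0.0007,  0.0002, -0.0016]), 'joint_efforts': array([  0.0027, -66.8252,   0.9865, -31.4692,  -0.0604,   0.0394,
         0.0001]), 'position': array([0.1514, 0.606 , 0.2371]), 'ee_rot': array([-0.3837, -3.118 ,  0.0019]), 'force': array([ 0.3953, -0.5273, -0.0628]), 'ft_torque': array([ 0.0237, -0.0068, -0.0256]), 'width': 0.9974061466903618} 0.011
[[-0.9702  0.2425 -0.0002]
 [ 0.2425  0.9702 -0.0012]
 [-0.0001 -0.0012 -1.    ]]
```

View pics/top0.png

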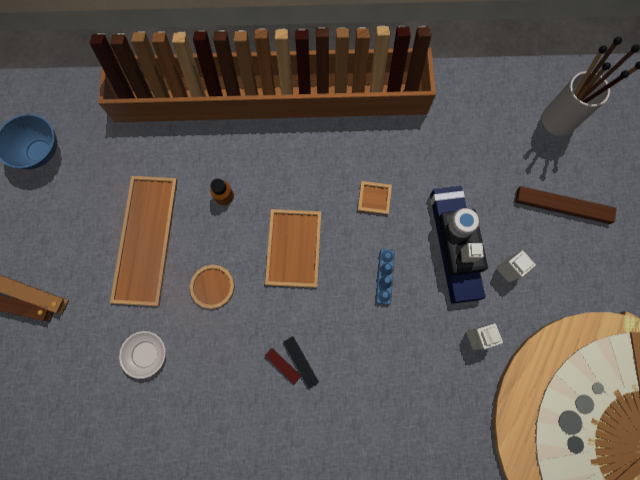

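View pics/side0.png

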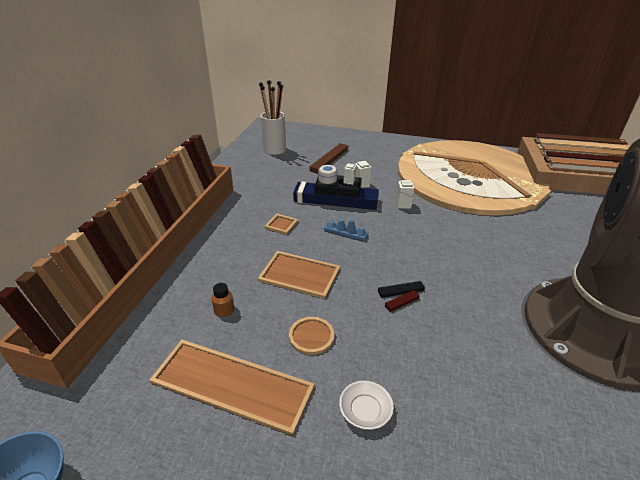

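The top view shows the trays: long (145,240), inkstone (294,248), round (212,287) and square (375,198). The stack is at (458,245), with the pot at (464,222) and the seal at (472,252). The seal could be confused with the loose blocks at (517,266) and (487,336), which look larger. The one standing on the inkstone fits the description. Next I measure the trays from both views and take a close crop of the stack.

```bash
cat > m.py <<'E'
from h import *
np.set_printoptions(precision=4,suppress=True)
def rect(name,img,z,x0,x1,y0,y1,s=2000,KT=None):
    # rectified: col = (y1-y)*s, row=(x1-x)*s
    W=int((y1-y0)*s);H=int((x1-x0)*s);KT=KT or cam(name)
    w=[(x1,y1),(x1,y0),(x0,y0),(x0,y1)];src=np.float32([proj(name,[a,b,z],KT) for a,b in w])
    dst=np.float32([[0,0],[W,0],[W,H],[0,H]])
    return cv2.warpPerspective(img,cv2.getPerspectiveTransform(src,dst),(W,H),flags=cv2.INTER_CUBIC)
E
python3 - <<'E'
from m import *
T=dict(box=(145,240),ink=(294,248),pot=(212,287),seal=(375,198))
I={n:cv2.imread(f"pics/{n}0.png") for n in("top","side")}
for z in(0.0,0.008):
  for k,uv in T.items():
    c=atz("top",uv,z); r=.15
    for n in I:
        b=rect(n,I[n],z,c[0]-r,c[0]+r,c[1]-r,c[1]+r)
        hsv=cv2.cvtColor(b,cv2.COLOR_BGR2HSV)
        m=cv2.inRange(hsv,(5,90,90),(25,255,255)); m=cv2.morphologyEx(m,cv2.MORPH_CLOSE,np.ones((9,9)))
        nl,l,st,ce=cv2.connectedComponentsWithStats(m); li=l[300,300]
        if li==0: print(k,n,"miss");continue
        cn=cv2.findContours((l==li).astype(np.uint8),cv2.RETR_EXTERNAL,cv2.CHAIN_APPROX_NONE)[0][0]
        (u,v),(w,h),a=cv2.minAreaRect(cn)
        bx=cv2.boxPoints(((u,v),(w,h),a)); e=max([bx[1]-bx[0],bx[2]-bx[1]],key=np.linalg.norm)
        d=np.array([-e[1],-e[0]]); 
        print(z,k,n,"xy",c[0]+r-v/2000,c[1]+r-u/2000,"size",w/2,h/2,"longaxis yaw deg",np.degrees(np.arctan2(d[1],d[0]))%180)
c=I["top"][165:320,415:555]; s=I["side"][145:225,280:430]
a=cv2.resize(c,None,fx=3.5,fy=3.5,interpolation=cv2.INTER_CUBIC)
cv2.imwrite("pics/stack.png",a)
E
```

```text
0.0 box top xy 0.5802499428162349 0.28629695252571224 size 88.01568603515625 245.14013671875 longaxis yaw deg 175.03026
0.0 box side xy 0.5795090675720942 0.2809979718128216 size 91.2365493774414 246.29156494140625 longaxis yaw deg 174.98015
0.0 ink top xy 0.555400586755854 0.010382290494478863 size 95.34087371826172 144.79486083984375 longaxis yaw deg 175.54439
0.0 ink side xy 0.5541850411015571 0.005049236905611654 size 103.05253601074219 146.13296508789062 longaxis yaw deg 175.50285
0.0 pot top xy 0.48747915333162695 0.15908383156764702 size 79.18345642089844 78.62875366210938 longaxis yaw deg 56.30993
0.0 pot side xy 0.4860074583853379 0.15417771889674858 size 78.63729095458984 84.71135711669922 longaxis yaw deg 102.52881
0.0 seal top xy 0.6486350780300578 -0.14480001656669367 size 59.18577194213867 59.91086196899414 longaxis yaw deg 170.72739
0.0 seal side xy 0.6476535869411907 -0.15015391366142022 size 68.50603485107422 63.20869827270508 longaxis yaw deg 80.38027
0.008 box top xy 0.5780067048752737 0.2834128853544847 size 86.94906616210938 242.68429565429688 longaxis yaw deg 17
[... 178 characters left out ...]
8405145062 size 94.38427734375 143.32888793945312 longaxis yaw deg 175.53285
0.008 ink side xy 0.5513927955283845 0.01370648455260598 size 101.56554412841797 144.28787231445312 longaxis yaw deg 175.48602
0.008 pot top xy 0.48591463163053245 0.15688054323745304 size 78.62875366210938 77.93538665771484 longaxis yaw deg 56.30993
0.008 pot side xy 0.4838954055563137 0.16047668886733585 size 77.56392669677734 83.6435317993164 longaxis yaw deg 101.30994
0.008 seal top xy 0.6456980758111797 -0.1440473655645302 size 58.69043731689453 59.3480339050293 longaxis yaw deg 170.53769
0.008 seal side xy 0.6434990096490703 -0.1396188682500771 size 67.65460205078125 62.48428726196289 longaxis yaw deg 80.34011
```

View pics/stack.png

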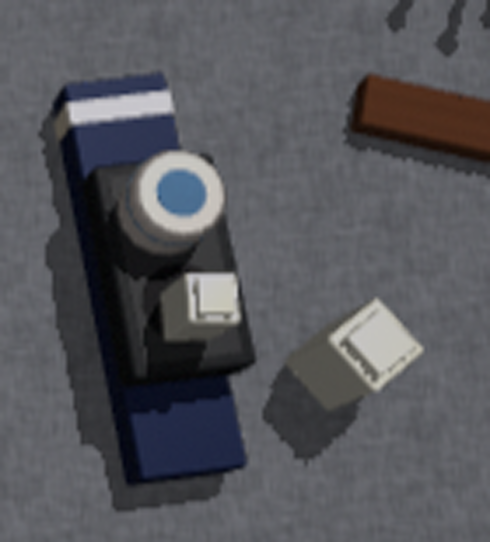

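The crop shows the seal on the inkstone: 24 mm square, top centre at crop (213,297), i.e. image (476,250). The pot top is at (467,220). The loose block at image (523,263) is a bigger seal and isn't wanted. The tray rims rectified at z=8 mm match their nominal sizes and agree between views to about 4 mm.

```bash
cat > go.py <<'E'
import sys
from m import *
def go(x,y,z,jaw):  # jaw = world angle (deg) of tool y, mod 180
    s=arm.observe(); M=R.from_rotvec(s["ee_rot"]).as_matrix(); p=s["position"]
    d=M.T@(np.array([x,y,z])-p)/0.06
    best=None
    for j in(jaw,jaw+180):
        a=np.radians(j); ty=np.array([np.cos(a),np.sin(a),0]); tz=np.array([0,0,-1.]); tx=np.cross(ty,tz)
        rv=R.from_matrix(M.T@np.c_[tx,ty,tz]).as_rotvec(degrees=True)/10
        if best is None or np.linalg.norm(rv)<np.linalg.norm(best): best=rv
    print("t%.2f"%s["clock"],"pos",p,"jaw",np.degrees(np.arctan2(M[1,1],M[0,1])),"w",s["width"],"F",s["force"],"j7",s["joints"][6],"| xyz",d.round(3),"twist",best.round(3))
if __name__=="__main__": go(*map(float,sys.argv[1:5]))
E
python3 - <<'E'
from m import *
f=lambda u,v:(u/3.5+415,v/3.5+165)
print("seal",atz("top",f(213,297),.102)); print("pot",atz("top",f(181,194),.088))
for q in((68,118),(168,75),(245,465),(140,480)): print("boxc",atz("top",f(*q),.03))
for q in((95,175),(208,155),(253,360),(140,378)): print("ink",atz("top",f(*q),.056))
for q in((347,298),(330,335),(380,390),(422,348),(378,300)): print("loose1 top@.06",atz("top",f(*q),.06))
print("loose2",atz("top",(489,332),.06),"bottle",atz("top",(219,187),.056),"rest",[atz("top",(a,b),.02) for a,b in((386,252),(386,300))])
E
python3 go.py 0.54 -0.27 0.25 100
```

```text
seal [ 0.5174 -0.2907  0.102 ]
pot [ 0.5714 -0.2859  0.088 ]
boxc [ 0.6316 -0.2509  0.03  ]
boxc [ 0.6539 -0.3056  0.03  ]
boxc [ 0.448  -0.3225  0.03  ]
boxc [ 0.4421 -0.2698  0.03  ]
ink [ 0.5921 -0.2548  0.056 ]
ink [ 0.6009 -0.3125  0.056 ]
ink [ 0.4958 -0.3229  0.056 ]
ink [ 0.4885 -0.2671  0.056 ]
loose1 top@.06 [ 0.5245 -0.3709  0.06  ]
loose1 top@.06 [ 0.5063 -0.3603  0.06  ]
loose1 top@.06 [ 0.4786 -0.3809  0.06  ]
loose1 top@.06 [ 0.4986 -0.4041  0.06  ]
loose1 top@.06 [ 0.523  -0.3859  0.06  ]
loose2 [ 0.3884 -0.3118  0.06  ] bottle [0.6556 0.1372 0.056 ] rest [array([ 0.5367, -0.1577,  0.02  ]), array([ 0.4505, -0.1523,  0.02  ])]
t0.15 pos [0.1514 0.606  0.2371] jaw 75.96724309612841 w 0.9974061466903618 F [ 0.3953 -0.5273 -0.0628] j7 -0.07510704411433415 | xyz [ -9.823 -12.594  -0.199] twist [-0.007 -0.001 -2.403]
```

Emit:
{"name": "jog_arm", "arguments": {
  "moves": [
    {"xyz":[-9.8,-12.6,-0.2],"twist":[0,0,-2.0],"grip":-0.1},
    {"xyz":[-9.8,-12.6,-0.2],"twist":[0,0,-2.0],"grip":-0.1},
    {"xyz":[-9.8,-12.6,-0.2],"twist":[0,0,-2.0],"grip":-0.1},
    {"xyz":[-9.8,-12.6,-0.2],"twist":[0,0,-2.0],"grip":-0.1},
    {"xyz":[-9.8,-12.6,-0.2],"twist":[0,0,-2.0],"grip":-0.1}
  ]
}}

```text
clock: 0.78
position: [0.2784, 0.3185, 0.2416]
ee_rot: [-0.163, 3.137, 0.0]
force: [1.2, -0.1, 0.3]
width: 0.558
```

```bash
python3 go.py 0.53 -0.27 0.25 96
```

```text
t0.78 pos [0.2784 0.3185 0.2416] jaw 95.96063744224948 w 0.5576736963764236 F [ 1.1688 -0.1446  0.2912] j7 0.7020093321562032 | xyz [ -3.152 -10.191  -0.141] twist [ 0.001  0.001 -0.004]
```

Emit:
{"name": "jog_arm", "arguments": {
  "moves": [
    {"xyz":[-3.15,-10.2,-0.15],"twist":[0,0,0],"grip":-0.1},
    {"xyz":[-3.15,-10.2,-0.15],"twist":[0,0,0],"grip":-0.1},
    {"xyz":[-3.15,-10.2,-0.15],"twist":[0,0,0],"grip":-0.1},
    {"xyz":[-3.15,-10.2,-0.15],"twist":[0,0,0],"grip":-0.1},
    {"xyz":[-3.15,-10.2,-0.15],"twist":[0,0,0],"grip":-0.1}
  ]
}}

```text
clock: 1.4
position: [0.401, 0.0313, 0.2463]
ee_rot: [-0.164, 3.136, 0.001]
force: [0.9, 0.4, 0.3]
width: 0.553
```

```bash
python3 go.py 0.53 -0.27 0.25 96
```

```text
t1.40 pos [0.401  0.0313 0.2463] jaw 95.98439153225952 w 0.5531114386265163 F [0.8563 0.3602 0.2972] j7 1.4950473696214932 | xyz [-1.615 -5.218 -0.063] twist [ 0.003  0.005 -0.002]
```

Emit:
{"name": "jog_arm", "arguments": {
  "moves": [
    {"xyz":[-1.6,-5.2,0],"twist":[0,0,0],"grip":-0.1},
    {"xyz":[-1.6,-5.2,0],"twist":[0,0,0],"grip":-0.1},
    {"xyz":[-1.6,-5.2,0],"twist":[0,0,0],"grip":-0.1},
    {"xyz":[-1.6,-5.2,0],"twist":[0,0,0],"grip":-0.1},
    {"xyz":[-1.6,-5.2,0],"twist":[0,0,0],"grip":-0.1}
  ]
}}

```text
clock: 2.02
position: [0.5238, -0.2559, 0.2458]
ee_rot: [-0.165, 3.137, 0.001]
force: [1.5, 0.4, 1.5]
width: 0.552
```

Emit:
{"name": "jog_arm", "arguments": {
  "moves": [
    {"xyz":[0,0,0],"twist":[0,0,0],"grip":-0.1},
    {"xyz":[0,0,0],"twist":[0,0,0],"grip":-0.1}
  ]
}}

```text
clock: 2.28
position: [0.5226, -0.254, 0.2454]
ee_rot: [0.163, -3.136, -0.001]
force: [0.3, 1.2, 0.1]
width: 0.552
```

```bash
python3 go.py 0.53 -0.27 0.25 96
python3 - <<'E'
from m import *
KT=cam("wrist");im=arm.get_image("wrist");cv2.imwrite("pics/w1.png",im);np.savez("pics/w1.npz",K=KT[0],T=KT[1]);print(KT[1])
E
```

```text
t2.27 pos [ 0.5226 -0.254   0.2454] jaw 95.93590656063589 w 0.5516432760674883 F [0.3006 1.1765 0.1026] j7 2.282366614465093 | xyz [-0.094 -0.278 -0.077] twist [ 0.005 -0.007 -0.006]
[[-0.1042  0.9645  0.2428  0.458 ]
 [ 0.9946  0.1006  0.0272 -0.2602]
 [ 0.0018  0.2443 -0.9697  0.3933]
 [ 0.      0.      0.      1.    ]]
```

View pics/w1.png

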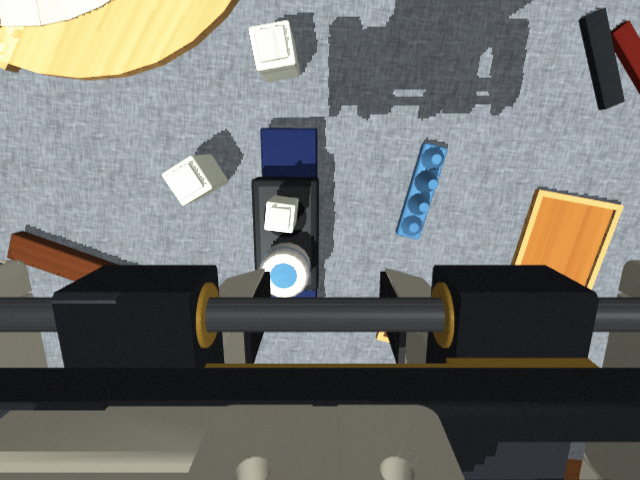

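The wrist view shows the box end at (289,150), the seal at (283,214) and the pot at (284,273). The large loose seals are at (190,180) and (273,45). I'll zoom in for edges.

Run:
```python
import cv2
im=cv2.imread("pics/w1.png")[115:300,160:335]
cv2.imwrite("pics/w1c.png",cv2.resize(im,None,fx=3.2,fy=3.2,interpolation=cv2.INTER_CUBIC))
```

```text
(no output)
```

View pics/w1c.png

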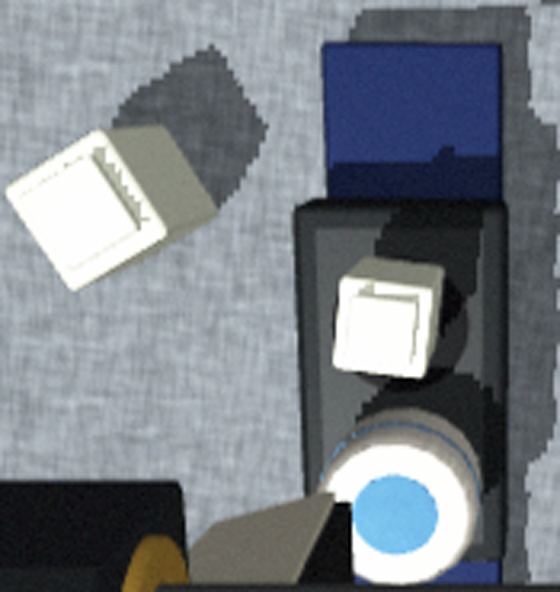

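Run:
```python
from m import *
d=np.load("pics/w1.npz");KT=(d["K"],d["T"])
f=lambda u,v:(u/3.5+415,v/3.5+165); g=lambda u,v:(u/3.2+160,v/3.2+115)
w=lambda q,z:atz("wrist",g(*q),z,KT)
print("seal tri",tri([ray("top",f(213,297)),ray("wrist",g(386,328),KT)]),w((384,326),.098))
print("pot tri",tri([ray("top",f(181,194)),ray("wrist",g(397,513),KT)]),w((397,513),.088))
ang=lambda a,b:np.degrees(np.arctan2(*(b-a)[1::-1]))
S=[w(q,.098) for q in((340,275),(437,287),(428,378),(333,365))]
print([ang(S[i],S[(i+1)%4])%90 for i in range(4)],[np.linalg.norm(S[i]-S[(i+1)%4]) for i in range(4)])
B=[w(q,.03) for q in((323,44),(500,44),(329,200),(501,200))];print("box",np.array(B),ang(B[0],B[1]),ang(B[0],B[2]),ang(B[1],B[3]))
I=[w(q,.056) for q in((296,207),(505,205),(506,545))];print("ink",np.array(I),ang(I[0],I[1]),ang(I[1],I[2]))
L=[w(q,.06) for q in((5,190),(100,130),(165,228),(75,290))];print("loose",np.array(L),[np.linalg.norm(L[i]-L[(i+1)%4]) for i in range(4)])
print("loose base",w((217,210),0))
```

```text
seal tri [ 0.5166 -0.2887  0.1079] [ 0.5187 -0.2902  0.098 ]
pot tri [ 0.569  -0.2829  0.0975] [ 0.5729 -0.2837  0.088 ]
[np.float64(88.83470067993504), np.float64(89.31924169485104), np.float64(87.92216086345994), np.float64(89.34630323456145)] [np.float64(0.024799865055198794), np.float64(0.024025632435622613), np.float64(0.024795187881353997), np.float64(0.023630823433505102)]
box [[ 0.4492 -0.3216  0.03  ]
 [ 0.4437 -0.269   0.03  ]
 [ 0.495  -0.3169  0.03  ]
 [ 0.4895 -0.2642  0.03  ]] 95.98538217746211 5.836849207093121 6.043669095533195
ink [[ 0.4954 -0.3221  0.056 ]
 [ 0.4886 -0.2626  0.056 ]
 [ 0.5919 -0.252   0.056 ]] 96.51576038319821 5.890760556186246
loose [[ 0.4987 -0.4032  0.06  ]
 [ 0.4793 -0.3768  0.06  ]
 [ 0.5047 -0.358   0.06  ]
 [ 0.5252 -0.3833  0.06  ]] [np.float64(0.03270503015817447), np.float64(0.03156500887460726), np.float64(0.03252150498753527), np.float64(0.03316096193290438)]
loose base [ 0.5053 -0.3585  0.    ]
```

```bash
python3 go.py 0.518 -0.290 0.125 89;python3 go.py 0.518 -0.290 0.079 89
```

```text
t2.33 pos [ 0.5228 -0.2531  0.2456] jaw 96.02252727704479 w 0.5511985273029087 F [ 1.5863 -0.4301 -0.441 ] j7 2.282432553390989 | xyz [ 0.143 -0.605  2.01 ] twist [ 0.006 -0.004  0.702]
t2.33 pos [ 0.5228 -0.2531  0.2456] jaw 96.02252727704479 w 0.5511985273029087 F [ 1.5863 -0.4301 -0.441 ] j7 2.282432553390989 | xyz [ 0.142 -0.606  2.777] twist [ 0.006 -0.004  0.702]
```

Emit:
{"name": "jog_arm", "arguments": {
  "moves": [
    {"xyz":[0.14,-0.6,0.6],"twist":[0,0,0.7],"grip":-0.1},
    {"xyz":[0.14,-0.6,1.4],"twist":[0,0,0.7],"grip":-0.1},
    {"xyz":[0.14,-0.6,2.0],"twist":[0,0,0.7],"grip":-0.1},
    {"xyz":[0.14,-0.6,2.0],"twist":[0,0,0.7],"grip":-0.1}
  ]
}}

```text
clock: 2.82
position: [0.5171, -0.2881, 0.1241]
ee_rot: [-0.025, -3.137, -0.005]
force: [-0.1, -0.4, 0.4]
width: 0.548
```

```bash
python3 go.py 0.518 -0.290 0.079 89;python3 - <<'E'
from m import *
cv2.imwrite("pics/w2.png",arm.get_image("wrist")[150:480,120:520])
E
```

```text
t2.83 pos [ 0.5171 -0.2881  0.1241] jaw 89.0927124816438 w 0.547541880337153 F [-0.1039 -0.3993  0.435 ] j7 2.327290277319647 | xyz [-0.018 -0.033  0.752] twist [ 0.017 -0.025  0.009]
```

View pics/w2.png

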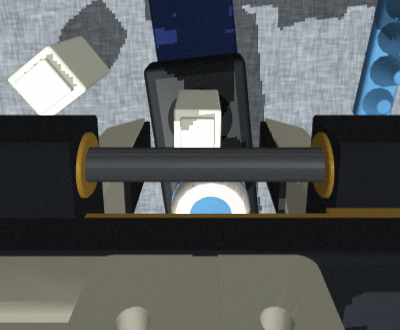

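The seal (crop 197,128) sits between the fingers, square to the jaws and about 2 mm off centre. I descend and grip.

Emit:
{"name": "jog_arm", "arguments": {
  "moves": [
    {"xyz":[-0.02,-0.05,0.4],"twist":[0,0,0],"grip":-0.1},
    {"xyz":[-0.02,-0.05,0.75],"twist":[0,0,0],"grip":-0.1},
    {"xyz":[-0.02,-0.05,0.75],"twist":[0,0,0],"grip":-0.1}
  ]
}}

```text
clock: 3.25
position: [0.52, -0.2933, 0.0819]
ee_rot: [0.027, 3.141, 0.001]
force: [-0.2, 0.3, 0.7]
width: 0.551
```

Emit:
{"name": "jog_arm", "arguments": {
  "moves": [
    {"xyz":[0,0,0],"twist":[0,0,0],"grip":0.3},
    {"xyz":[0,0,0],"twist":[0,0,0],"grip":0.45},
    {"xyz":[0,0,0],"twist":[0,0,0],"grip":1},
    {"xyz":[0,0,0],"twist":[0,0,0],"grip":1},
    {"xyz":[0,0,0],"twist":[0,0,0],"grip":1}
  ],
  "force": 15
}}

```text
clock: 3.88
position: [0.52, -0.294, 0.0817]
ee_rot: [0.028, 3.14, 0.0]
force: [-0.6, 1.7, 6.3]
width: 0.261
```

```bash
python3 go.py 0.6457 -0.144 0.12 80.5
```

```text
t3.88 pos [ 0.52   -0.294   0.0817] jaw 88.97355599405675 w 0.26080481676923045 F [-0.599   1.695   6.3112] j7 2.366497074921012 | xyz [-2.051  2.537 -0.635] twist [0.001 0.006 0.847]
```

Emit:
{"name": "jog_arm", "arguments": {
  "moves": [
    {"xyz":[0,0,-0.3],"twist":[0,0,0],"grip":1},
    {"xyz":[0,0,-1.0],"twist":[0,0,0],"grip":1},
    {"xyz":[-0.7,0.8,-1.0],"twist":[0,0,0.85],"grip":1},
    {"xyz":[-1.4,1.7,-1.0],"twist":[0,0,0.85],"grip":1},
    {"xyz":[-2.05,2.54,-1.0],"twist":[0,0,0.85],"grip":1}
  ]
}}

```text
clock: 4.5
position: [0.6413, -0.149, 0.1424]
ee_rot: [0.262, 3.13, -0.001]
force: [1.2, -1.6, -0.6]
width: 0.262
```

Emit:
{"name": "jog_arm", "arguments": {
  "moves": [
    {"xyz":[0,0,0],"twist":[0,0,0],"grip":1},
    {"xyz":[0,0,0],"twist":[0,0,0],"grip":1}
  ]
}}

```text
clock: 4.75
position: [0.6398, -0.1507, 0.1416]
ee_rot: [-0.26, -3.131, 0.001]
force: [-0.6, -0.2, -1.4]
width: 0.261
```

```bash
python3 go.py 0.6457 -0.144 0.03 80.5;python3 - <<'E'
from m import *
a=arm.get_image("wrist")[120:480,120:520];b=arm.get_image("top")[150:330,320:520]
b=cv2.resize(b,None,fx=2,fy=2);cv2.imwrite("pics/w3.png",np.hstack([a,b]))
E
```

```text
t4.75 pos [ 0.6398 -0.1507  0.1416] jaw 80.49294105599554 w 0.2613497663604797 F [-0.5678 -0.1546 -1.4309] j7 1.9181233810061478 | xyz [-0.079  0.129  1.86 ] twist [-0.005 -0.    -0.001]
```

View pics/w3.png

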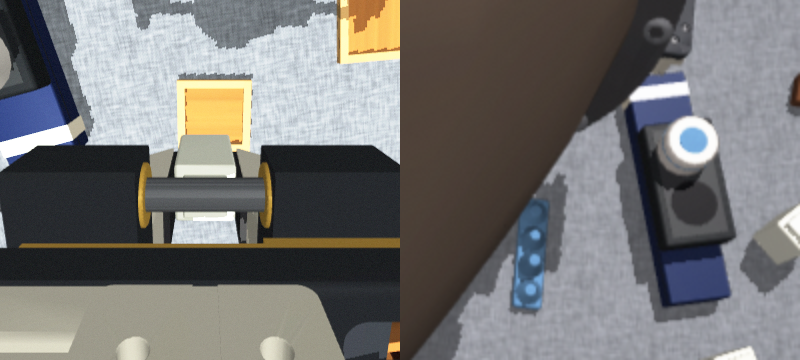

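The seal is held upright over the square tray (crop 215,117), which is aligned with it. The pot and inkstone are undisturbed. I lower it.

Emit:
{"name": "jog_arm", "arguments": {
  "moves": [
    {"xyz":[-0.08,0.13,0.6],"twist":[0,0,0],"grip":1},
    {"xyz":[-0.08,0.13,1.2],"twist":[0,0,0],"grip":1},
    {"xyz":[-0.08,0.13,1.65],"twist":[0,0,0],"grip":1},
    {"xyz":[-0.08,0.13,1.75],"twist":[0,0,0],"grip":1},
    {"xyz":[-0.08,0.13,1.75],"twist":[0,0,0],"grip":1}
  ]
}}

```text
clock: 5.48
position: [0.6459, -0.1446, 0.0367]
ee_rot: [0.263, 3.13, -0.001]
force: [0.3, 0.8, -0.5]
width: 0.261
```

```bash
python3 go.py 0.6457 -0.144 0.03 80.5
```

```text
t5.47 pos [ 0.6459 -0.1446  0.0367] jaw 80.3849915176258 w 0.26122683607421615 F [ 0.2888  0.8193 -0.4892] j7 1.9697161025339158 | xyz [0.005 0.01  0.112] twist [-0.002  0.002 -0.012]
```

Emit:
{"name": "jog_arm", "arguments": {
  "moves": [
    {"xyz":[0,0,0.05],"twist":[0,0,0],"grip":1},
    {"xyz":[0,0,0.08],"twist":[0,0,0],"grip":1},
    {"xyz":[0,0,0.1],"twist":[0,0,0],"grip":1},
    {"xyz":[0,0,0.12],"twist":[0,0,0],"grip":1},
    {"xyz":[0,0,0.12],"twist":[0,0,0],"grip":1}
  ]
}}

```text
clock: 6.1
position: [0.6462, -0.1434, 0.0298]
ee_rot: [0.261, 3.13, 0.001]
force: [-2.6, 1.7, 7.4]
width: 0.258
```

Emit:
{"name": "jog_arm", "arguments": {
  "moves": [
    {"xyz":[0,0,0],"twist":[0,0,0],"grip":0.4},
    {"xyz":[0,0,0],"twist":[0,0,0],"grip":0.3},
    {"xyz":[0,0,0],"twist":[0,0,0],"grip":0.1},
    {"xyz":[0,0,0],"twist":[0,0,0],"grip":0.0},
    {"xyz":[0,0,-0.3],"twist":[0,0,0],"grip":0.0}
  ]
}}

```text
clock: 6.72
position: [0.6451, -0.1431, 0.0462]
ee_rot: [-0.261, -3.128, -0.0]
force: [0.4, 0.4, -0.3]
width: 0.499
```

Emit:
{"name": "jog_arm", "arguments": {
  "moves": [
    {"xyz":[0,0,-0.5],"twist":[0,0,0],"grip":-0.3},
    {"xyz":[0,0,-1.3],"twist":[0,0,0],"grip":-0.4},
    {"xyz":[0,0,-2.0],"twist":[0,0,0],"grip":-0.5}
  ]
}}

```text
clock: 7.1
position: [0.6462, -0.1439, 0.1698]
ee_rot: [0.262, 3.129, -0.001]
force: [0.4, 0.1, -0.1]
width: 0.735
```

```bash
python3 go.py 0.571 -0.285 0.14 96
```

```text
t7.10 pos [ 0.6462 -0.1439  0.1698] jaw 80.44243347979958 w 0.734922865173978 F [ 0.3797  0.1033 -0.0952] j7 1.8908475120120383 | xyz [ 0.846 -2.528  0.496] twist [-0.002  0.008 -1.556]
```

Emit:
{"name": "jog_arm", "arguments": {
  "moves": [
    {"xyz":[0.4,-1.25,0.2],"twist":[0,0,-0.8],"grip":-0.5},
    {"xyz":[0.85,-2.53,0.5],"twist":[0,0,-1.55],"grip":-0.5},
    {"xyz":[0.85,-2.53,0.5],"twist":[0,0,-1.55],"grip":-0.5},
    {"xyz":[0.85,-2.53,0.5],"twist":[0,0,-1.55],"grip":-0.5},
    {"xyz":[0.85,-2.53,0.5],"twist":[0,0,-1.55],"grip":-0.5}
  ]
}}

```text
clock: 7.72
position: [0.5712, -0.2844, 0.1377]
ee_rot: [-0.163, 3.136, 0.0]
force: [-0.1, 0.8, -0.3]
width: 0.748
```

```bash
python3 go.py 0.571 -0.285 0.074 96;python3 - <<'E'
from m import *
KT=cam("wrist");a=arm.get_image("wrist");print(KT[1][:3,3],proj("wrist",[.571,-.285,.088],KT)-[120,120])
b=arm.get_image("top")[150:330,320:520]
b=cv2.resize(b,None,fx=2,fy=2);cv2.imwrite("pics/w4.png",np.hstack([a[120:480,120:520],b]))
E
```

```text
t7.72 pos [ 0.5712 -0.2844  0.1377] jaw 95.96442573293487 w 0.7482146274168106 F [-0.1048  0.8164 -0.26  ] j7 2.3787345312446853 | xyz [ 0.006 -0.01   1.062] twist [ 0.001  0.007 -0.004]
[ 0.5062 -0.2905  0.2855] [201.916  142.2574]
```

View pics/w4.png

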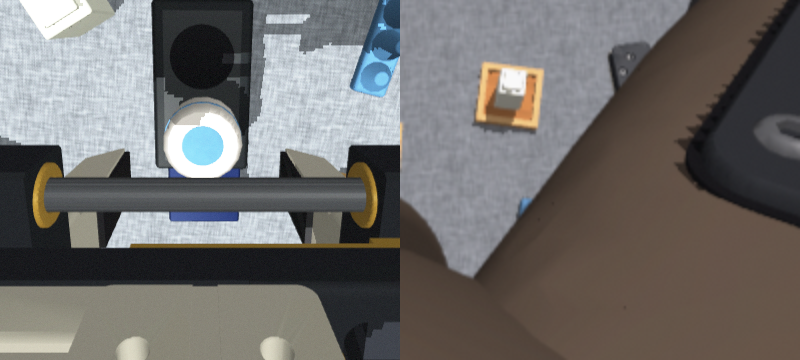

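The seal stands upright inside the square tray (crop 510,92). The pot (203,146) is within 2 mm of the prediction, centred between the jaws.

Emit:
{"name": "jog_arm", "arguments": {
  "moves": [
    {"xyz":[-0.03,0,0.5],"twist":[0,0,0],"grip":-0.5},
    {"xyz":[-0.03,0,1.0],"twist":[0,0,0],"grip":-0.5},
    {"xyz":[-0.03,0,1.06],"twist":[0,0,0],"grip":-0.5},
    {"xyz":[-0.03,0,1.06],"twist":[0,0,0],"grip":-0.5},
    {"xyz":[-0.03,0,1.06],"twist":[0,0,0],"grip":-0.3}
  ]
}}

```text
clock: 8.45
position: [0.5733, -0.2848, 0.0746]
ee_rot: [-0.164, 3.135, -0.001]
force: [-0.3, 0.8, 0.6]
width: 0.687
```

Emit:
{"name": "jog_arm", "arguments": {
  "moves": [
    {"xyz":[0,0,0],"twist":[0,0,0],"grip":-0.1},
    {"xyz":[0,0,0],"twist":[0,0,0],"grip":0.0},
    {"xyz":[0,0,0],"twist":[0,0,0],"grip":1},
    {"xyz":[0,0,0],"twist":[0,0,0],"grip":1},
    {"xyz":[0,0,0],"twist":[0,0,0],"grip":1}
  ],
  "force": 15
}}

```text
clock: 9.07
position: [0.5726, -0.2848, 0.0737]
ee_rot: [-0.163, 3.137, -0.0]
force: [-0.4, 0.1, 6.0]
width: 0.495
```

```bash
python3 go.py 0.4859 0.1569 0.16 96
```

```text
t9.07 pos [ 0.5726 -0.2848  0.0737] jaw 95.96516271014839 w 0.4953909330049302 F [-0.4395  0.0936  5.9536] j7 2.4171037599935956 | xyz [ 0.672  7.472 -1.442] twist [-0.002  0.004 -0.003]
```

Emit:
{"name": "jog_arm", "arguments": {
  "moves": [
    {"xyz":[0,0,-0.3],"twist":[0,0,0],"grip":1},
    {"xyz":[0,0.1,-1.0],"twist":[0,0,0],"grip":1},
    {"xyz":[0.1,1.0,-1.4],"twist":[0,0,0],"grip":1},
    {"xyz":[0.2,2.0,-1.4],"twist":[0,0,0],"grip":1},
    {"xyz":[0.3,3.0,-1.4],"twist":[0,0,0],"grip":1}
  ]
}}

```text
clock: 9.7
position: [0.5355, -0.1057, 0.1584]
ee_rot: [-0.163, 3.136, 0.001]
force: [1.5, 1.1, -1.2]
width: 0.494
```

```bash
python3 go.py 0.4859 0.1569 0.1 90
```

```text
t9.70 pos [ 0.5355 -0.1057  0.1584] jaw 95.94337283748827 w 0.49408629307046686 F [ 1.4661  1.1446 -1.2358] j7 2.0751427493652534 | xyz [0.371 4.439 0.974] twist [0.003 0.008 0.594]
```

Emit:
{"name": "jog_arm", "arguments": {
  "moves": [
    {"xyz":[0.1,1.0,0],"twist":[0,0,0],"grip":1},
    {"xyz":[0.2,2.0,0],"twist":[0,0,0],"grip":1},
    {"xyz":[0.3,3.0,0.0],"twist":[0,0,0],"grip":1},
    {"xyz":[0.35,3.9,0.5],"twist":[0,0,0],"grip":1},
    {"xyz":[0.37,4.4,1.0],"twist":[0,0,0],"grip":1}
  ]
}}

```text
clock: 10.32
position: [0.4858, 0.1566, 0.0976]
ee_rot: [-0.169, 3.136, 0.003]
force: [0.6, -0.4, -0.1]
width: 0.497
```

Emit:
{"name": "jog_arm", "arguments": {
  "moves": [
    {"xyz":[0,0,0],"twist":[0,0,0],"grip":1},
    {"xyz":[0,0,0],"twist":[0,0,0],"grip":1}
  ]
}}

```text
clock: 10.58
position: [0.4868, 0.1521, 0.098]
ee_rot: [-0.162, 3.137, -0.0]
force: [-0.0, -0.2, 0.9]
width: 0.493
```

```bash
python3 go.py 0.4859 0.1569 0.0217 96;python3 - <<'E'
from m import *
KT=cam("wrist");a=arm.get_image("wrist")
print(proj("wrist",[.4859,.1569,.008],KT)-[120,120])
cv2.imwrite("pics/w5.png",a[120:480,120:520])
E
```

```text
t10.57 pos [0.4868 0.1521 0.098 ] jaw 95.92796060598575 w 0.49309021463801517 F [-0.0263 -0.2205  0.8817] j7 1.6043924848500726 | xyz [0.007 0.082 1.272] twist [-0.002  0.004 -0.007]
[210.4774 123.4614]
```

View pics/w5.png

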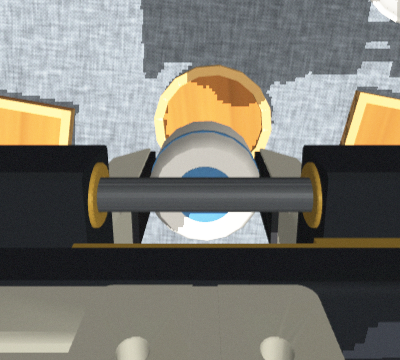

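The round tray's centre is at about (212,122), against a predicted (210,123), and the pot is level. I lower it.

Emit:
{"name": "jog_arm", "arguments": {
  "moves": [
    {"xyz":[0.01,0.08,0.6],"twist":[0,0,0],"grip":1},
    {"xyz":[0.01,0.08,1.05],"twist":[0,0,0],"grip":1},
    {"xyz":[0.01,0.08,1.17],"twist":[0,0,0],"grip":1},
    {"xyz":[0.01,0.08,1.2],"twist":[0,0,0],"grip":1},
    {"xyz":[0.01,0.08,1.23],"twist":[0,0,0],"grip":1}
  ]
}}

```text
clock: 11.25
position: [0.4861, 0.1575, 0.0245]
ee_rot: [-0.163, 3.136, 0.001]
force: [0.3, -0.4, -1.3]
width: 0.492
```

Emit:
{"name": "jog_arm", "arguments": {
  "moves": [
    {"xyz":[0,0,0.02],"twist":[0,0,0],"grip":1},
    {"xyz":[0,0,0.04],"twist":[0,0,0],"grip":1},
    {"xyz":[0,0,0.06],"twist":[0,0,0],"grip":1}
  ]
}}

```text
clock: 11.62
position: [0.4856, 0.1578, 0.021]
ee_rot: [-0.164, 3.136, 0.002]
force: [-4.6, -1.3, 22.5]
width: 0.492
```

Emit:
{"name": "jog_arm", "arguments": {
  "moves": [
    {"xyz":[0,0,-0.03],"twist":[0,0,0],"grip":1},
    {"xyz":[0,0,-0.03],"twist":[0,0,0],"grip":0.0},
    {"xyz":[0,0,-0.03],"twist":[0,0,0],"grip":-0.2},
    {"xyz":[0,0,-0.03],"twist":[0,0,0],"grip":-0.3},
    {"xyz":[0,0,-0.1],"twist":[0,0,0],"grip":-0.4}
  ]
}}

```text
clock: 12.25
position: [0.4849, 0.1574, 0.0257]
ee_rot: [0.163, -3.137, 0.0]
force: [0.9, 0.2, 0.0]
width: 0.691
```

Emit:
{"name": "jog_arm", "arguments": {
  "moves": [
    {"xyz":[0,0,-0.5],"twist":[0,0,0],"grip":-0.6},
    {"xyz":[0,0,-1.3],"twist":[0,0,0],"grip":-0.7},
    {"xyz":[0.0,0,-2.2],"twist":[0,0,0],"grip":-0.75}
  ]
}}

```text
clock: 12.62
position: [0.4846, 0.1573, 0.159]
ee_rot: [0.163, -3.136, 0.001]
force: [0.4, -0.1, 0.5]
width: 0.87
```

```bash
python3 go.py 0.5416 -0.287 0.13 96
python3 - <<'E'
from m import *
cv2.imwrite("pics/t6.png",arm.get_image("top"))
E
```

```text
t12.62 pos [0.4846 0.1573 0.159 ] jaw 95.95413204357014 w 0.8700899334740629 F [ 0.4261 -0.0641  0.4742] j7 1.534283527442316 | xyz [-0.177 -7.462  0.49 ] twist [-0.004 -0.007 -0.005]
```

Emit:
{"name": "jog_arm", "arguments": {
  "moves": [
    {"xyz":[-0.02,-1.0,0],"twist":[0,0,0],"grip":-0.75},
    {"xyz":[-0.05,-2.0,0],"twist":[0,0,0],"grip":-0.75},
    {"xyz":[-0.07,-3.0,0.0],"twist":[0,0,0],"grip":-0.75},
    {"xyz":[-0.1,-4.0,0],"twist":[0,0,0],"grip":-0.75},
    {"xyz":[-0.12,-5.0,0],"twist":[0,0,0],"grip":-0.75}
  ]
}}

```text
clock: 13.3
position: [0.5236, -0.1418, 0.1581]
ee_rot: [-0.164, 3.137, 0.0]
force: [0.9, 0.7, 0.2]
width: 0.872
```

```bash
python3 go.py 0.543 -0.288 0.13 96
```

```text
t13.30 pos [ 0.5236 -0.1418  0.1581] jaw 95.98791893196488 w 0.8724105409868265 F [0.9248 0.6971 0.2202] j7 2.15922325511728 | xyz [-0.067 -2.456  0.468] twist [ 0.001  0.003 -0.001]
```

Emit:
{"name": "jog_arm", "arguments": {
  "moves": [
    {"xyz":[-0.03,-1.0,0],"twist":[0,0,0],"grip":-0.75},
    {"xyz":[-0.05,-2.0,0.2],"twist":[0,0,0],"grip":-0.75},
    {"xyz":[-0.07,-2.45,0.47],"twist":[0,0,0],"grip":-0.75},
    {"xyz":[-0.07,-2.45,0.47],"twist":[0,0,0],"grip":-0.75},
    {"xyz":[-0.07,-2.45,0.47],"twist":[0,0,0],"grip":-0.75}
  ]
}}

```text
clock: 13.92
position: [0.543, -0.2848, 0.1297]
ee_rot: [0.164, -3.137, -0.001]
force: [0.4, -0.3, 1.0]
width: 0.877
```

```bash
python3 go.py 0.543 -0.288 0.048 96;python3 - <<'E'
from m import *
KT=cam("wrist");a=arm.get_image("wrist")
for P in([.4954,-.3221,.056],[.4886,-.2626,.056],[.5919,-.252,.056]):print(proj("wrist",P,KT)-[120,120])
b=cv2.imread("pics/t6.png")[150:330,170:390]
b=cv2.resize(b,(400,360));cv2.imwrite("pics/w6.png",np.hstack([a[120:480,120:520],b]))
E
```

```text
t13.93 pos [ 0.543  -0.2848  0.1297] jaw 96.00269448608861 w 0.8767716065223893 F [ 0.4403 -0.3039  1.0264] j7 2.424175202420059 | xyz [ 0.006 -0.055  1.362] twist [ 0.005 -0.001  0.   ]
[149.1933  48.5148]
[249.4122  47.665 ]
[244.2127 205.7805]
```

View pics/w6.png

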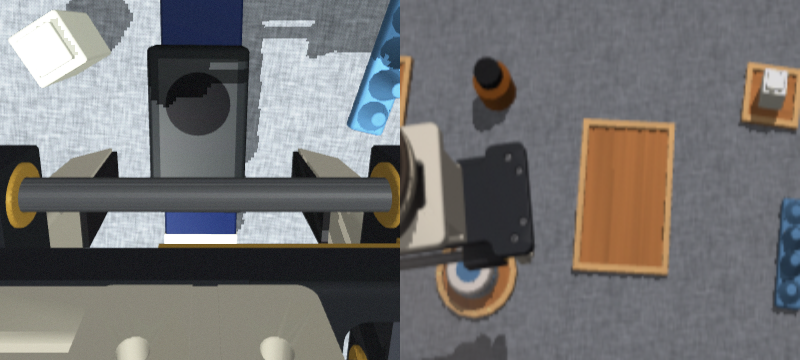

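The inkstone edges (crop x 149 and 248) match the prediction and are parallel to the jaws. The pot is in the round tray. I descend, fingers both sides.

Emit:
{"name": "jog_arm", "arguments": {
  "moves": [
    {"xyz":[0,-0.06,0.5],"twist":[0,0,0],"grip":-0.75},
    {"xyz":[0,-0.06,1.0],"twist":[0,0,0],"grip":-0.75},
    {"xyz":[0,-0.06,1.3],"twist":[0,0,0],"grip":-0.75},
    {"xyz":[0,-0.06,1.36],"twist":[0,0,0],"grip":-0.75},
    {"xyz":[0,-0.06,1.36],"twist":[0,0,0],"grip":-0.6}
  ]
}}

```text
clock: 14.6
position: [0.5439, -0.2893, 0.0487]
ee_rot: [-0.164, 3.137, -0.0]
force: [-0.5, 0.0, -0.1]
width: 0.821
```

Emit:
{"name": "jog_arm", "arguments": {
  "moves": [
    {"xyz":[0,0,0],"twist":[0,0,0],"grip":-0.45},
    {"xyz":[0,0,0],"twist":[0,0,0],"grip":-0.4},
    {"xyz":[0,0,0],"twist":[0,0,0],"grip":1},
    {"xyz":[0,0,0],"twist":[0,0,0],"grip":1},
    {"xyz":[0,0,0],"twist":[0,0,0],"grip":1}
  ],
  "force": 35
}}

```text
clock: 15.22
position: [0.5436, -0.2895, 0.0485]
ee_rot: [-0.163, 3.137, -0.0]
force: [-0.6, 1.8, 5.7]
width: 0.672
```

```bash
python3 go.py 0.5533 0.0099 0.13 85.5
```

```text
t15.22 pos [ 0.5436 -0.2895  0.0485] jaw 95.96504432705575 w 0.6720504606370743 F [-0.6034  1.777   5.6921] j7 2.488767506017334 | xyz [-0.68   4.946 -1.358] twist [0.    0.004 1.047]
```

Emit:
{"name": "jog_arm", "arguments": {
  "moves": [
    {"xyz":[0,0,-0.15],"twist":[0,0,0],"grip":1},
    {"xyz":[0,0,-0.5],"twist":[0,0,0],"grip":1},
    {"xyz":[0,0,-1.2],"twist":[0,0,0],"grip":1},
    {"xyz":[-0.1,0.9,-1.35],"twist":[0,0,0.3],"grip":1},
    {"xyz":[-0.2,1.8,-1.35],"twist":[0,0,0.7],"grip":1}
  ]
}}

```text
clock: 15.85
position: [0.5442, -0.1802, 0.1301]
ee_rot: [0.034, 3.14, -0.0]
force: [0.8, 0.4, -4.5]
width: 0.672
```

```bash
python3 go.py 0.5533 0.0099 0.09 85.5
```

```text
t15.85 pos [ 0.5442 -0.1802  0.1301] jaw 88.7455321598774 w 0.6716185241435618 F [ 0.8419  0.3613 -4.5301] j7 2.155859274979478 | xyz [-0.082  3.171  0.668] twist [-0.     0.009  0.325]
```

Emit:
{"name": "jog_arm", "arguments": {
  "moves": [
    {"xyz":[-0.02,0.9,0],"twist":[0,0,0.3],"grip":1},
    {"xyz":[-0.05,1.8,0],"twist":[0,0,0.33],"grip":1},
    {"xyz":[-0.07,2.6,0.2],"twist":[0,0,0.33],"grip":1},
    {"xyz":[-0.08,3.15,0.6],"twist":[0,0,0.33],"grip":1},
    {"xyz":[-0.08,3.17,0.65],"twist":[0,0,0.33],"grip":1}
  ]
}}

```text
clock: 16.48
position: [0.5508, 0.0133, 0.0883]
ee_rot: [-0.11, -3.136, -0.002]
force: [0.3, 0.4, -3.8]
width: 0.675
```

Emit:
{"name": "jog_arm", "arguments": {
  "moves": [
    {"xyz":[0,0,0],"twist":[0,0,0],"grip":1},
    {"xyz":[0,0,0],"twist":[0,0,0],"grip":1}
  ]
}}

```text
clock: 16.73
position: [0.5526, 0.0078, 0.0907]
ee_rot: [0.122, 3.138, -0.001]
force: [0.6, -0.0, -4.5]
width: 0.671
```

```bash
python3 go.py 0.5533 0.0099 0.0225 85.5;python3 - <<'E'
from m import *
KT=cam("wrist");a=arm.get_image("wrist");c,s=np.cos(np.radians(-4.5)),np.sin(np.radians(-4.5))
for u,v in((-.071,.047),(-.071,-.047)):print(proj("wrist",[.5533+c*u-s*v,.0099+s*u+c*v,.008],KT)-[120,120])
cv2.imwrite("pics/w7.png",a[120:480,120:520])
E
```

```text
t16.73 pos [0.5526 0.0078 0.0907] jaw 85.55145678231095 w 0.6707035309716942 F [ 0.6054 -0.0298 -4.4928] j7 1.8152121148531448 | xyz [-0.008  0.036  1.136] twist [-0.003  0.006  0.005]
[283.9222  15.9166]
[129.4495  15.644 ]
```

View pics/w7.png

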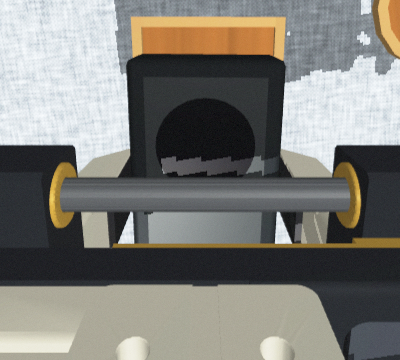

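The tray's near corners, (132,17) and (285,16), match the prediction within 2 px, and the slab is level and parallel. I lower it.

Emit:
{"name": "jog_arm", "arguments": {
  "moves": [
    {"xyz":[0,0.04,0.5],"twist":[0,0,0],"grip":1},
    {"xyz":[0,0.04,0.9],"twist":[0,0,0],"grip":1},
    {"xyz":[0,0.04,1.04],"twist":[0,0,0],"grip":1},
    {"xyz":[0,0.04,1.06],"twist":[0,0,0],"grip":1},
    {"xyz":[0,0.04,1.08],"twist":[0,0,0],"grip":1}
  ]
}}

```text
clock: 17.4
position: [0.5532, 0.0114, 0.0261]
ee_rot: [0.119, 3.138, 0.0]
force: [-0.3, 0.5, -4.2]
width: 0.673
```

Emit:
{"name": "jog_arm", "arguments": {
  "moves": [
    {"xyz":[0,0,0.015],"twist":[0,0,0],"grip":1},
    {"xyz":[0,0,0.03],"twist":[0,0,0],"grip":1},
    {"xyz":[0,0,0.03],"twist":[0,0,0],"grip":1}
  ]
}}

```text
clock: 17.77
position: [0.5525, 0.0118, 0.0236]
ee_rot: [0.119, 3.139, 0.0]
force: [-0.1, -0.1, -4.8]
width: 0.671
```

Emit:
{"name": "jog_arm", "arguments": {
  "moves": [
    {"xyz":[0,0,0.01],"twist":[0,0,0],"grip":1},
    {"xyz":[0,0,0.02],"twist":[0,0,0],"grip":1},
    {"xyz":[0,0,0.02],"twist":[0,0,0],"grip":1}
  ]
}}

```text
clock: 18.15
position: [0.5525, 0.0117, 0.0225]
ee_rot: [0.119, 3.139, 0.001]
force: [-2.8, 0.1, 2.6]
width: 0.673
```

Emit:
{"name": "jog_arm", "arguments": {
  "moves": [
    {"xyz":[0,0,0],"twist":[0,0,0],"grip":-0.4},
    {"xyz":[0,0,0],"twist":[0,0,0],"grip":-0.55},
    {"xyz":[0,0,0],"twist":[0,0,0],"grip":-0.7},
    {"xyz":[0,0,0],"twist":[0,0,0],"grip":-0.75},
    {"xyz":[0,0,-0.3],"twist":[0,0,0],"grip":-0.75}
  ]
}}

```text
clock: 18.77
position: [0.5515, 0.0117, 0.04]
ee_rot: [-0.119, -3.137, 0.001]
force: [-0.1, -0.2, 0.2]
width: 0.873
```

Emit:
{"name": "jog_arm", "arguments": {
  "moves": [
    {"xyz":[0,0,-0.6],"twist":[0,0,0],"grip":-0.65},
    {"xyz":[0,0,-1.3],"twist":[0,0,0],"grip":-0.65},
    {"xyz":[0.0,-0.5,-2.0],"twist":[0,0,-0.5],"grip":-0.65},
    {"xyz":[0.0,-1.5,-2.0],"twist":[0,0,-1.0],"grip":-0.65}
  ]
}}

```text
clock: 19.27
position: [0.5484, -0.0768, 0.1644]
ee_rot: [-0.168, 3.13, 0.001]
force: [1.9, -0.2, 0.6]
width: 0.824
```

```bash
python3 go.py 0.551 -0.2845 0.11 96
```

```text
t19.27 pos [ 0.5484 -0.0768  0.1644] jaw 96.14015534352109 w 0.8238900062504115 F [ 1.86   -0.189   0.5994] j7 2.055237421069127 | xyz [ 0.333 -3.446  0.904] twist [0.001 0.039 0.014]
```

Emit:
{"name": "jog_arm", "arguments": {
  "moves": [
    {"xyz":[0.1,-0.9,0],"twist":[0,0,0],"grip":-0.65},
    {"xyz":[0.2,-1.8,0],"twist":[0,0,0],"grip":-0.65},
    {"xyz":[0.3,-2.7,0.4],"twist":[0,0,0],"grip":-0.65},
    {"xyz":[0.33,-3.5,0.9],"twist":[0,0,0],"grip":-0.65},
    {"xyz":[0.33,-3.5,0.9],"twist":[0,0,0],"grip":-0.65}
  ]
}}

```text
clock: 19.9
position: [0.5441, -0.2938, 0.1056]
ee_rot: [0.145, -3.135, 0.003]
force: [0.0, 1.2, 0.2]
width: 0.825
```

Emit:
{"name": "jog_arm", "arguments": {
  "moves": [
    {"xyz":[0,0,0],"twist":[0,0,0],"grip":-0.65},
    {"xyz":[0,0,0],"twist":[0,0,0],"grip":-0.65}
  ]
}}

```text
clock: 20.15
position: [0.5476, -0.2875, 0.1072]
ee_rot: [-0.159, 3.136, 0.001]
force: [-0.6, 0.0, 0.5]
width: 0.828
```

```bash
python3 go.py 0.551 -0.2845 0.018 96;python3 - <<'E'
from m import *
KT=cam("wrist");a=arm.get_image("wrist")
for P in([ 0.4492,-0.3216,.03],[0.4437,-0.269,.03],[.495,-.3169,.03],[.4895,-.2642,.03]):print(proj("wrist",P,KT)-[120,60])
b=arm.get_image("top")[165:315,100:390];b=cv2.resize(b,(400,207));b=np.vstack([b,np.zeros((213,400,3),np.uint8)])
cv2.imwrite("pics/w8.png",np.hstack([a[60:480,120:520],b]))
E
```

```text
t20.15 pos [ 0.5476 -0.2875  0.1072] jaw 95.78811943432468 w 0.8275132431563695 F [-0.5542  0.0292  0.5377] j7 2.4561279162998724 | xyz [-0.059  0.043  1.488] twist [ 0.002  0.008 -0.021]
[161.1141  19.1807]
[253.4235  18.9646]
[163.3901 101.1837]
[251.106 100.984]
```

View pics/w8.png

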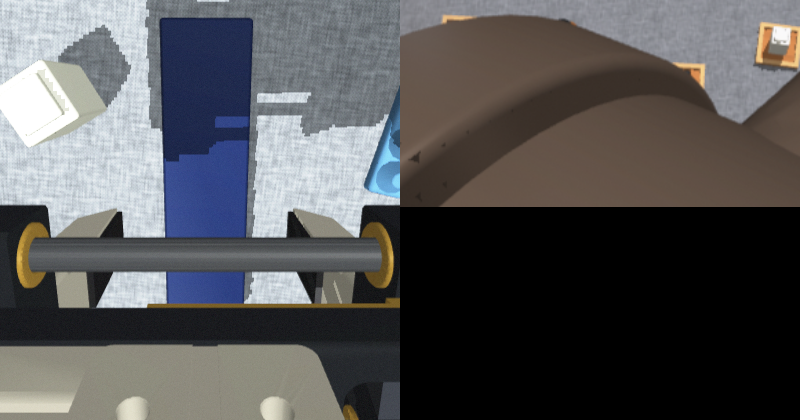

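The box corners, (161,18) and (253,18), match the prediction, so it is undisturbed. I descend to grip it.

Emit:
{"name": "jog_arm", "arguments": {
  "moves": [
    {"xyz":[-0.06,0.04,0.5],"twist":[0,0,0],"grip":-0.65},
    {"xyz":[-0.06,0.04,1.0],"twist":[0,0,0],"grip":-0.65},
    {"xyz":[-0.06,0.04,1.4],"twist":[0,0,0],"grip":-0.65},
    {"xyz":[-0.06,0.04,1.46],"twist":[0,0,0],"grip":-0.65},
    {"xyz":[-0.06,0.04,1.46],"twist":[0,0,0],"grip":-0.5}
  ]
}}

```text
clock: 20.88
position: [0.5505, -0.286, 0.0194]
ee_rot: [-0.156, 3.137, -0.0]
force: [0.6, -1.6, 0.6]
width: 0.77
```

Emit:
{"name": "jog_arm", "arguments": {
  "moves": [
    {"xyz":[0,0,0],"twist":[0,0,0],"grip":-0.3},
    {"xyz":[0,0,0],"twist":[0,0,0],"grip":-0.2},
    {"xyz":[0,0,0],"twist":[0,0,0],"grip":1},
    {"xyz":[0,0,0],"twist":[0,0,0],"grip":1},
    {"xyz":[0,0,0],"twist":[0,0,0],"grip":1}
  ],
  "force": 30
}}

```text
clock: 21.5
position: [0.5505, -0.2864, 0.0194]
ee_rot: [-0.155, 3.137, -0.0]
force: [0.4, 1.3, 6.8]
width: 0.584
```

```bash
python3 go.py 0.578 0.2834 0.14 85
```

```text
t21.50 pos [ 0.5505 -0.2864  0.0194] jaw 95.67191067724397 w 0.5843529982982238 F [0.3856 1.2713 6.845 ] j7 2.515217405963184 | xyz [-1.397  9.404 -2.013] twist [-0.002  0.006  1.067]
```

Emit:
{"name": "jog_arm", "arguments": {
  "moves": [
    {"xyz":[0,0,-0.15],"twist":[0,0,0],"grip":1},
    {"xyz":[0,0,-0.6],"twist":[0,0,0],"grip":1},
    {"xyz":[0,0,-1.3],"twist":[0,0,0],"grip":1},
    {"xyz":[0,0.3,-2.0],"twist":[0,0,0],"grip":1},
    {"xyz":[-0.1,1.1,-2.0],"twist":[0,0,0.1],"grip":1}
  ]
}}

```text
clock: 22.12
position: [0.5505, -0.2234, 0.1426]
ee_rot: [-0.119, 3.133, -0.006]
force: [1.2, 1.0, -2.9]
width: 0.584
```

```bash
python3 go.py 0.578 0.2834 0.14 85
```

```text
t22.12 pos [ 0.5505 -0.2234  0.1426] jaw 94.3544471701867 w 0.58362387492764 F [ 1.2275  0.9855 -2.8634] j7 2.3121486153903428 | xyz [-1.098  8.387  0.015] twist [-0.021  0.035  0.936]
```

Emit:
{"name": "jog_arm", "arguments": {
  "moves": [
    {"xyz":[-0.1,0.9,0],"twist":[0,0,0.1],"grip":1},
    {"xyz":[-0.2,1.8,0],"twist":[0,0,0.3],"grip":1},
    {"xyz":[-0.35,2.7,0],"twist":[0,0,0.5],"grip":1},
    {"xyz":[-0.5,3.6,0],"twist":[0,0,0.7],"grip":1},
    {"xyz":[-0.6,4.5,0],"twist":[0,0,0.9],"grip":1}
  ]
}}

```text
clock: 22.75
position: [0.5633, 0.0539, 0.139]
ee_rot: [0.121, 3.139, 0.0]
force: [1.4, 0.4, -2.7]
width: 0.587
```

```bash
python3 go.py 0.578 0.2834 0.14 85
```

```text
t22.75 pos [0.5633 0.0539 0.139 ] jaw 85.598329347669 w 0.5871682775557083 F [ 1.3787  0.38   -2.7344] j7 1.7061439862602856 | xyz [ 0.049  3.832 -0.016] twist [0.001 0.001 0.06 ]
```

Emit:
{"name": "jog_arm", "arguments": {
  "moves": [
    {"xyz":[0.01,0.9,0],"twist":[0,0,0.05],"grip":1},
    {"xyz":[0.02,1.8,0],"twist":[0,0,0.05],"grip":1},
    {"xyz":[0.03,2.7,0],"twist":[0,0,0.05],"grip":1},
    {"xyz":[0.05,3.5,0],"twist":[0,0,0.05],"grip":1},
    {"xyz":[0.05,3.85,0.4],"twist":[0,0,0.05],"grip":1}
  ]
}}

```text
clock: 23.38
position: [0.5781, 0.2873, 0.1158]
ee_rot: [0.125, 3.137, 0.005]
force: [-0.6, 0.2, -3.1]
width: 0.589
```

Emit:
{"name": "jog_arm", "arguments": {
  "moves": [
    {"xyz":[0,0,0],"twist":[0,0,0],"grip":1},
    {"xyz":[0,0,0],"twist":[0,0,0],"grip":1}
  ]
}}

```text
clock: 23.62
position: [0.5781, 0.2811, 0.1152]
ee_rot: [0.135, 3.139, -0.002]
force: [0.3, -1.1, -1.3]
width: 0.581
```

```bash
python3 go.py 0.578 0.2834 0.0234 85;python3 - <<'E'
from m import *
KT=cam("wrist");a=arm.get_image("wrist");c,s=np.cos(np.radians(-5)),np.sin(np.radians(-5))
for u,v in((-.121,.043),(-.121,-.043)):print(proj("wrist",[.578+c*u-s*v,.2834+s*u+c*v,.008],KT)-[120,0])
cv2.imwrite("pics/w9.png",a[0:480,120:520])
E
```

```text
t23.62 pos [0.5781 0.2811 0.1152] jaw 85.08723424053116 w 0.5809006826784163 F [ 0.3047 -1.1304 -1.3407] j7 1.3661916622909438 | xyz [0.005 0.04  1.529] twist [-0.006  0.001  0.009]
[274.3845  54.5162]
[139.9207  54.1742]
```

View pics/w9.png

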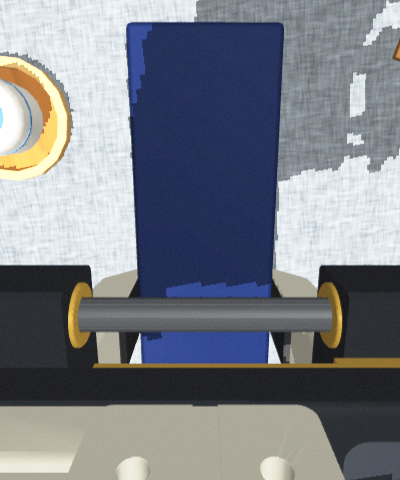

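Run:
```python
from m import *
m=(atz("wrist",(129+120,23),.1258)+atz("wrist",(283+120,23),.1258))/2
p=arm.observe()["position"]; a=np.radians(-5); u=np.array([np.cos(a),np.sin(a)]); print("near end along/side rel TCP",(m-p)[:2]@u,(m-p)[:2]@[-u[1],u[0]])
```

```text
near end along/side rel TCP -0.10519710997801841 0.0012472855253106378
```

Emit:
{"name": "jog_arm", "arguments": {
  "moves": [
    {"xyz":[0,0.04,0.4],"twist":[0,0,0],"grip":1},
    {"xyz":[0,0.04,0.8],"twist":[0,0,0],"grip":1},
    {"xyz":[0,0.04,1.2],"twist":[0,0,0],"grip":1},
    {"xyz":[0,0.04,1.3],"twist":[0,0,0],"grip":1},
    {"xyz":[0,0.04,1.3],"twist":[0,0,0],"grip":1}
  ]
}}

```text
clock: 24.3
position: [0.5786, 0.2843, 0.0374]
ee_rot: [0.134, 3.138, 0.0]
force: [0.1, -0.7, -1.3]
width: 0.584
```

```bash
python3 go.py 0.578 0.2834 0.0234 85;python3 - <<'E'
from m import *
a=arm.get_image("wrist")[:330,100:540];b=arm.get_image("top")[160:320,90:250];cv2.imwrite("pics/w10.png",np.hstack([a,cv2.resize(b,(330,330))]))
E
```

```text
t24.30 pos [0.5786 0.2843 0.0374] jaw 85.10346877959549 w 0.5841063814429834 F [ 0.1176 -0.6836 -1.2649] j7 1.4175280236337588 | xyz [ 0.009 -0.016  0.234] twist [0.    0.003 0.01 ]
```

View pics/w10.png

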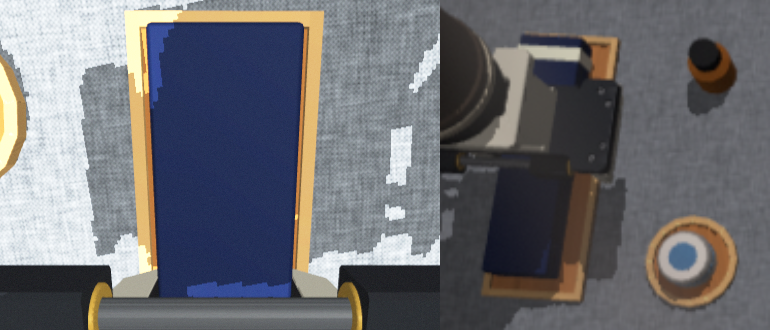

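The wrist view shows the box centred over the long tray, parallel to it and inside the rim on the near end and both sides. I finish lowering it.

Emit:
{"name": "jog_arm", "arguments": {
  "moves": [
    {"xyz":[0,0,0.1],"twist":[0,0,0],"grip":1},
    {"xyz":[0,0,0.17],"twist":[0,0,0],"grip":1},
    {"xyz":[0,0,0.19],"twist":[0,0,0],"grip":1},
    {"xyz":[0,0,0.21],"twist":[0,0,0],"grip":1},
    {"xyz":[0,0,0.21],"twist":[0,0,0],"grip":1}
  ]
}}

```text
clock: 25.02
position: [0.5781, 0.285, 0.024]
ee_rot: [-0.132, -3.139, 0.0]
force: [0.3, -0.3, -2.2]
width: 0.584
```

Emit:
{"name": "jog_arm", "arguments": {
  "moves": [
    {"xyz":[0,0,0.015],"twist":[0,0,0],"grip":1},
    {"xyz":[0,0,0.025],"twist":[0,0,0],"grip":1},
    {"xyz":[0,0,0.025],"twist":[0,0,0],"grip":1}
  ]
}}

```text
clock: 25.4
position: [0.5782, 0.2851, 0.0234]
ee_rot: [0.132, 3.139, 0.001]
force: [-3.5, -0.8, 6.6]
width: 0.593
```

Contact. I release and retreat, then check.

Emit:
{"name": "jog_arm", "arguments": {
  "moves": [
    {"xyz":[0,0,0],"twist":[0,0,0],"grip":-0.2},
    {"xyz":[0,0,0],"twist":[0,0,0],"grip":-0.4},
    {"xyz":[0,0,0],"twist":[0,0,0],"grip":-0.5},
    {"xyz":[0,0,0],"twist":[0,0,0],"grip":-0.6},
    {"xyz":[0,0,-0.3],"twist":[0,0,0],"grip":-0.6}
  ]
}}

```text
clock: 26.02
position: [0.5771, 0.2847, 0.04]
ee_rot: [-0.132, -3.137, 0.002]
force: [-0.1, 0.7, 0.2]
width: 0.798
```

Emit:
{"name": "jog_arm", "arguments": {
  "moves": [
    {"xyz":[0,0,-0.6],"twist":[0,0,0],"grip":-0.6},
    {"xyz":[0,0,-1.4],"twist":[0,0,0],"grip":-0.6},
    {"xyz":[0,0,-2.3],"twist":[0,0,0],"grip":-0.6},
    {"xyz":[0.8,0.5,-3.0],"twist":[0,0,0],"grip":-0.6},
    {"xyz":[1.7,1.0,-3.0],"twist":[0,0,0],"grip":-0.6}
  ]
}}

```text
clock: 26.65
position: [0.4881, 0.3503, 0.2245]
ee_rot: [0.138, 3.133, 0.007]
force: [0.2, 1.3, -1.1]
width: 0.801
```

Emit:
{"name": "jog_arm", "arguments": {
  "moves": [
    {"xyz":[0.9,0.5,0],"twist":[0,0,0],"grip":-0.6},
    {"xyz":[1.6,1.2,0],"twist":[0,0,0],"grip":-0.6},
    {"xyz":[2.2,2.0,0],"twist":[0,0,0],"grip":-0.6},
    {"xyz":[2.8,2.8,0],"twist":[0,0,0],"grip":-0.6},
    {"xyz":[2.8,2.8,0],"twist":[0,0,0],"grip":-0.6}
  ]
}}

```text
clock: 27.28
position: [0.3283, 0.5365, 0.2204]
ee_rot: [-0.119, -3.138, -0.002]
force: [0.2, -1.3, -0.1]
width: 0.801
```

Run:
```python
from m import *
t=arm.get_image("top");s=arm.get_image("side");o=cv2.imread("pics/top0.png")
for n,(y,x) in dict(bottle=(slice(175,207),slice(205,237)),rest=(slice(245,307),slice(372,398))).items(): print(n,np.abs(t[y,x].astype(int)-o[y,x]).mean())
a=cv2.resize(t[150:330,95:425],(800,436))
cv2.imwrite("pics/fin.png",a);cv2.imwrite("pics/fins.png",cv2.resize(s[180:460,110:430],(640,560)));print(arm.observe()["position"],arm.observe()["clock"])
```

```text
bottle 1.7786458333333333
rest 1.9842845326716294
[0.3329 0.5317 0.2209] 27.375
```

View pics/fin.png

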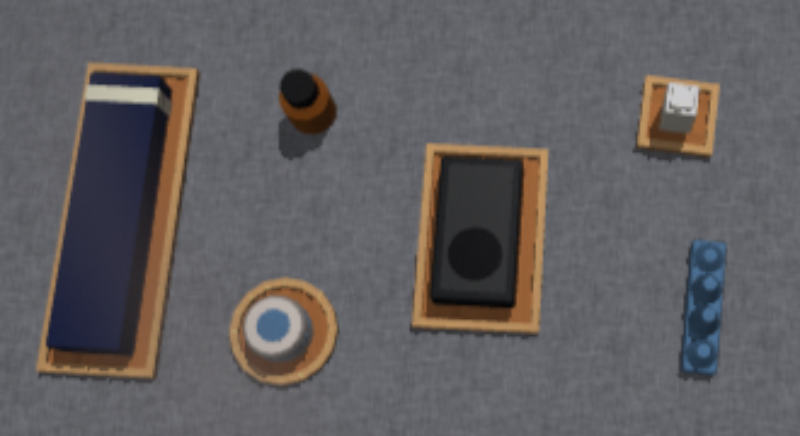

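View pics/fins.png

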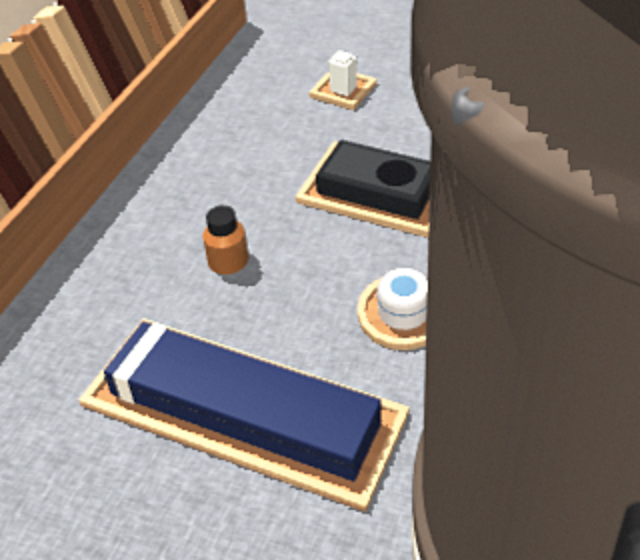

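Both views show all four things flat and inside their rims. The bottle and the rest haven't moved. I hand in.

```bash
python3 -c "
from cell import arm
print(arm.sign_off())"
```

```text
the job is handed in; nothing more can be done
None
```

I took the stack apart top down and handed the job in at about 27 s. The seal is upright in the square tray, the paste pot upright in the round tray, the inkstone in the shorter tray and the fan box in the long tray.

- **Last check:** the final top and side pictures show all four flat and inside their rims. The ink bottle and brush rest look unchanged from the first picture. The gripper was clear of everything at hand-in.
- **Disagreements:** the two-view heights of the seal and pot tops came out 6–10 mm above the stated heights. The size seen at the stated height, and the gripper's own contacts when setting things down, fit the stated heights, so I used those. Tray positions from the top and side cameras differed by up to about 5 mm. I used the top view, and close wrist views agreed with it.
- **Firmest contact:** the pot touched down at about 22 N, and the other three at under 8 N.

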